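# Sort the bench tools into the tray and clamp the screwdrivers

### The arm

A 7-joint arm with a two-finger parallel gripper is mounted at the origin on a cart in front of the work surface, level with it; the furniture and walls round the work are solid. World frame = base frame: x ahead of the robot, y to its left, z up, the work surface at z = 0. Lengths are in mm, angles in degrees, forces in N, time in s.
With the tool pointing down it reaches from about 425 to 825 mm from the base axis. Payload 3.6 kg.
Tool frame: the origin (TCP) lies between the finger pads; the fingertips stand 22 mm ahead of it and the grasp point (between the pads) lies 3 mm ahead of it; z points along the fingers, y is the line along which they close (so a half turn about z gives the same grasp; the last joint's range is limited). The gripper opens to 85 mm and grips with 20 to 120 N. Pads are 22 mm wide; open, the fingers measure 114 mm over their backs; the gripper's body (76 mm by 85 mm) begins 54 mm behind the grasp point. The pads swing forward as they close: fully open they stand 13 mm farther back than shut.
Start: joints at [62.653, 35.231, -0.722, 81.555, 0.464, 63.22, -2.315], TCP at [283.202, -585.031, 253.297] pointing down, gripper open.
Joint ranges: [-178.69, 178.69], [-17.37, 117.87], [-77.05, 75.6], [15.02, 138.74], [-78.02, 258.01], [0.78, 113.62], [-162.83, 162.83]. Speed limits (degrees/s): [159.86, 159.86, 180, 180, 180, 180, 180].

### API

Orientations are given as a 3x3 rotation matrix whose columns are the frame's x, y, z axes.
In Python, from bench import movep, move_l, move_joints, set_gripper, wait, ik, get_obs, grab_frame, camera_model, IKError, job_done gives the robot as it stands. The module is installed in compiled form; this text tells all that it offers. Calls block until the motion is done:
- movep(position, orientation): joint-space move of the TCP to a pose.
- move_l(position, ori=None, max_speed=150): straight line of the TCP; ori=None keeps the orientation; max_speed is the mean speed in mm/s.
- move_joints(angles): joint-space move.
- set_gripper(opening): opening from 0.0 (shut) to 1.0 (fully open); the grip force is fixed at half the most; returns when the fingers have stopped.
- wait(seconds).
- ik(position, orientation): joint angles nearest the present ones, or None.
- get_obs(): the state.
- grab_frame(name): name is "scene" or "top" or "wrist"; returns (picture, depth): 384x512x3 uint8, red, green, blue; 384x512 float32, mm along the optical axis (not along the pixel's ray), 0 where there is no reading.
- camera_model(name): a dict with "K" (3x3 intrinsics, pixels), "xyz" and "attitude" of the camera in the world; the wrist camera has in their place "hand_eye" (4x4, takes a point from camera to tool coordinates, whose origin is the TCP and whose axes are the flange's). Camera axes: x right, y up, looking along -z (the intrinsics and any distortion apply to the point x, -y, -z); pixel columns grow to the right and rows downward; lengths in mm; the calibration is good to about 2 mm. A picture is of the moment at which its call begins: read the wrist's pose just before it. camera_model takes no time and is no camera call.
A pose or a line that the arm cannot do raises IKError and nothing moves.
- job_done(): hands the job in; it is judged then, once.
The state is a dict: "clock": time; "qpos": joint angles; "dq": joint speeds; "joint_torque": joint torques, N m; "eef_pos": TCP position; "ee_rot": TCP orientation; "contact_force": force on the tool from outside, world axes, zero at the start; "torque": the same for the moment, N m; "finger_gap": opening from 0.0 (shut) to 1.0 (fully open); "grip_force": force on a finger pad.
Only numpy, scipy, OpenCV 4.12 (cv2) and the standard library are available. Lean on these libraries where they do the work, as an engineer would, in place of code of your own. Each camera call takes 0.05 s, during which the arm holds its last target. There are 200 camera calls.

### The job

Sort the three tools that lie between the plywood tray and the flat filler tin into the tray for transport (not those farther right): each screwdriver level in its own slot of the wooden rest in the right-hand bay, shaft in the slot and handle towards you, and the tape measure standing in the left-hand bay, where the marker already is and stays. Set the tools down, do not drop them; with both screwdrivers in their slots, swing the clamp lever fully down over the shafts. Leave the glue bottle, the sanding block and the filler tin where they are.

Things in the scene. Friction and masses are not known exactly. Their poses are not given: they have to be found in the camera images.
- tool_tray: Open plywood tray, fixed, 268 (x) x 299 (y) x 32 mm high. Origin: centre of its underside, on the worktop; x away from the robot at yaw 0, y left, z up. Walls and floor 9 mm thick. A wall along x divides it: right bay (screwdrivers), inside x -125..125, y -140.5..15.5 mm; left bay (marking and measuring), inside x -125..125, y 24.5..140.5 mm.
- slot_1 (a point): Right slot of the brown wooden rest that spans the right bay at tray x 52..78, top 30 mm over the worktop. Point: slot bottom, mid-length, tray (65, -94.5, 20.8) mm; axes as the tray's. Slots run along x, open above, 10 mm wide, rounded lips, mouth 18 mm. A seated screwdriver lies level: handle on the bay floor on the robot's side, shaft in the slot.
- slot_2 (a point): Left slot of the rest, as slot_1: bottom, mid-length, at tray (65, -30.5, 20.8) mm.
- measuring_bay (a point): Centre of the floor of the left bay (250 x 116 mm), 9 mm over the worktop; axes as the tray's.
- clamp_lever (a joint): Angle of the clamp lever, a flat steel bar 20 mm wide, in rad: 0 = fully down, lying across the rest over both slots, rubber pad on the rest; about 1.6 = upright; stop at 1.85. It starts open. Stiff friction hinge: stays where it is left, takes about 1 to 2 N at the knob. Open, the knob's top is up to 175 mm above the worktop.
- lever_hinge (a point): Hinge axis of the lever (along the tray's x), at the right end of the rest, 37 mm above the worktop; axes as the tray's.
- lever_knob (a point): Centre of the black ball knob, 25 mm across, 124 mm from the hinge axis, moving in the tray's y-z plane. Lever down: at tray (65, -12, 61) mm, the bar's top 24 mm below it. It can be gripped from above along the tray's x (it turns between the fingers as the lever swings) or pushed.
- long_screwdriver: Screwdriver with a plain red handle, 198 mm long, lying. Origin: middle of its length, on its underside as it starts; x points along the shaft to the tip. Handle round, about 30 mm across, from x -99 to 0; steel shaft 6 mm across from x 0 to 99, its axis 15 mm above the underside. It can roll about its axis.
- long_shaft (a point): Point on the axis of the long screwdriver's shaft, 55 mm towards the tip from its middle (44 mm short of the tip); axes as the body's.
- long_handle (a point): Point on the axis of the long screwdriver's handle, where it can be gripped; 100 mm behind long_shaft; axes as the body's.
- short_screwdriver: Screwdriver with a plain orange handle, 173 mm long, lying. Origin: middle of its length, on its underside as it starts; x points along the shaft to the tip. Handle round, about 30 mm across, from x -86 to 14; steel shaft 6 mm across from x 14 to 86, its axis 15 mm above the underside. It can roll.
- short_shaft (a point): Point on the axis of the short screwdriver's shaft, 55 mm towards the tip from its middle (31 mm short of the tip); axes as the body's.
- short_handle (a point): Point on the axis of the short screwdriver's handle, where it can be gripped; 90 mm behind short_shaft; axes as the body's.
- tape_measure: Tape measure in a black and yellow case, standing, 48 mm (x, across the flat sides) x 86 mm (y, hook included) x 64 mm high. Origin: under its middle, on its underside; z up. The case spans y -32 to 42. Grip it across the flat sides (along x).
- marker: Felt marker, 130 mm long (x), 18 x 18 mm, lying in the left bay along the tray's x near its left wall, in the half nearer the robot (tray x about -117 to 18, y about 98 to 137 mm); the rest of that bay is free. Origin: centre of its underside; x along its length.
- glue_bottle: Yellow glue bottle with an orange nozzle, 62 mm across, 209 mm tall, behind the work; a bystander. Origin: centre of its underside.
- sanding_block: Green sanding block 64 x 100 x 30 mm, behind the tools; a bystander. Origin: centre of its underside.
- filler_tin: Flat round tin, 126 mm across, 49 mm high, right of the tools; a bystander. Origin: centre of its underside.
There are look-alikes about, which are no part of the job. Leave any pink or purple look-alike of the tape_measure alone.

How it is judged (in metres and radians):
On the way:
1. both screwdrivers lie in their slots, one in each, while the clamp lever is still open (x of long_shaft in the frame of tool_tray between 0.047 and 0.092 m and z of long_shaft in the frame of tool_tray between 0.015 and 0.0285 m and (y of long_shaft in the frame of tool_tray between -0.1025 and -0.0865 m or y of long_shaft in the frame of tool_tray between -0.0385 and -0.0225 m) and angle between the x axis of each of long_screwdriver, short_screwdriver and the x axis of tool_tray, either way round below 0.15 rad and x of short_shaft in the frame of tool_tray between 0.047 and 0.092 m and z of short_shaft in the frame of tool_tray between 0.015 and 0.0285 m and (y of short_shaft in the frame of tool_tray between -0.1025 and -0.0865 m or y of short_shaft in the frame of tool_tray between -0.0385 and -0.0225 m) and value of joint clamp_lever above 0.6 rad), for 0.2 s.
At the end, for the whole second after the job is handed in: Both shafts down in their slots (within 5 mm of the seat, 0.15 rad, and 18 mm short to 27 mm beyond along the slot), handles towards the robot; lever within 0.08 rad of down; tape measure standing (tilt < 0.15 rad) and marker flat on the left bay's floor; all released and at rest (x of long_shaft in the frame of tool_tray between 0.047 and 0.092 m and z of long_shaft in the frame of tool_tray between 0.015 and 0.0285 m and (y of long_shaft in the frame of tool_tray between -0.1025 and -0.0865 m or y of long_shaft in the frame of tool_tray between -0.0385 and -0.0225 m) and angle between the x axis of each of long_screwdriver, short_screwdriver and the x axis of tool_tray, either way round below 0.15 rad and x of short_shaft in the frame of tool_tray between 0.047 and 0.092 m and z of short_shaft in the frame of tool_tray between 0.015 and 0.0285 m and (y of short_shaft in the frame of tool_tray between -0.1025 and -0.0865 m or y of short_shaft in the frame of tool_tray between -0.0385 and -0.0225 m) and value of joint clamp_lever below 0.08 rad and x of tape_measure in the frame of tool_tray between -0.105 and 0.105 m and y of tape_measure in the frame of tool_tray between 0.03 and 0.135 m and z of tape_measure in the frame of tool_tray between 0 and 0.016 m and angle between tape_measure's own z axis and vertical below 0.15 rad and x of marker in the frame of tool_tray between -0.115 and 0.115 m and y of marker in the frame of tool_tray between 0.03 and 0.135 m and z of marker in the frame of tool_tray between 0 and 0.06 m and linear speed of each of long_screwdriver, short_screwdriver, tape_measure below 0.02 m/s and contact force between each of long_screwdriver, short_screwdriver, tape_measure and the fingers below 0.05 N); the robot touches nothing.
It fails at once if a tool is dropped from more than about 5 cm (moves faster than 1 m/s while not held) ((linear speed of long_screwdriver above 1 m/s and contact force between long_screwdriver and the fingers below 0.02 N) or (linear speed of short_screwdriver above 1 m/s and contact force between short_screwdriver and the fingers below 0.02 N) or (linear speed of tape_measure above 1 m/s and contact force between tape_measure and the fingers below 0.02 N)).
It fails at once if a bystander (glue bottle, sanding block, filler tin) is moved more than 3 cm (distance of any of glue_bottle, sanding_block, filler_tin from where it was at the start of the episode above 0.03 m).
It fails at once if the glue bottle is tipped (angle between glue_bottle's own z axis and vertical above 0.4 rad).
It also fails if it takes over 72 s, if anything falls off the work surface, if the arm or the gripper's body presses on something with over 40 N, if the wrist force passes 120 N, or if a joint passes its speed limit or range.

## Working session

There is one attempt and no reset: what is moved stays moved. The work goes in short steps, each a Python script; the robot and the scene stay as the last script left them, time stands still between calls to the robot, and variables do not carry over. Pictures are saved under pics/ and viewed, at most 10 in all, crops included, and the job is handed in when it is done.

```bash
ls; mkdir -p pics; cat > h.py <<'E'
import numpy as np, cv2
from bench import *
def save(n,img): cv2.imwrite('pics/'+n+'.png',cv2.cvtColor(img,cv2.COLOR_RGB2BGR))
def pose(name):
    m=camera_model(name)
    if 'hand_eye' in m: 
        o=get_obs(); T=np.eye(4); T[:3,:3]=o['ee_rot']; T[:3,3]=o['eef_pos']; T=T@np.array(m['hand_eye']); return np.array(m['K']),T[:3,:3],T[:3,3]
    return np.array(m['K']),np.array(m['attitude']),np.array(m['xyz'])
def cloud(d,P):
    K,R,t=P; v,u=np.mgrid[:d.shape[0],:d.shape[1]]
    x=(u-K[0,2])/K[0,0]*d; y=(v-K[1,2])/K[1,1]*d
    return np.stack([x,-y,-d],-1)@R.T+t
def ray(u,v,z,P):
    K,R,t=P; r=R@np.array([(u-K[0,2])/K[0,0],-(v-K[1,2])/K[1,1],-1.]); return t+r*(z-t[2])/r[2]
E
python3 - <<'E'
from h import *
for n in ('top','scene'):
    m=camera_model(n); print(n,{k:np.round(np.array(v),3).tolist() if not isinstance(v,str) else v for k,v in m.items()})
    P=pose(n); i,d=grab_frame(n); save(n+'0',i); np.savez(n+'0.npz',i=i,d=d)
print(get_obs())
E
```

```text
pics
top {'K': [[372.5, 0.0, 254.75], [0.0, 372.5, 191.899], [0.0, 0.0, 1.0]], 'xyz': [345.534, -72.973, 1237.991], 'attitude': [[-0.012, 0.981, -0.192], [-1.0, -0.009, 0.018], [0.016, 0.192, 0.981]]}
scene {'K': [[495.518, 0.0, 255.28], [0.0, 495.518, 190.29], [0.0, 0.0, 1.0]], 'xyz': [-473.005, 790.114, 1193.442], 'attitude': [[-0.648, 0.47, -0.6], [-0.761, -0.419, 0.495], [-0.019, 0.777, 0.629]]}
{'clock': 0.1, 'qpos': array([62.65199453, 35.2823537 , -0.72291508, 81.63284735,  0.46521703,
       63.22040481, -2.31607705]), 'dq': array([-0.07780754, -0.15438927,  0.13448359, -0.11835813,  0.0193332 ,
       -0.02643816,  0.06871567]), 'joint_torque': array([ 5.44163031e-04, -4.70381498e+01,  2.60011945e-01, -1.71571434e+01,
        1.00747359e-02,  5.87158691e-03, -5.32632242e-06]), 'eef_pos': array([ 282.92827363, -584.47558764,  252.26520363]), 'ee_rot': array([[ 9.00070647e-01,  4.35742730e-01, -1.05063419e-03],
       [ 4.35743994e-01, -9.00068281e-01,  2.06425464e-03],
       [-4.61585603e-05, -2.31578255e-03, -9.99997318e-01]]), 'contact_force': array([-0.02451105, -0.05904142,  0.04314551]), 'torque': array([-0.01759915, -0.03591302,  0.00176037]), 'grip_force': 0.0, 'finger_gap': 1.0014391144851145}
```

View pics/top0.png

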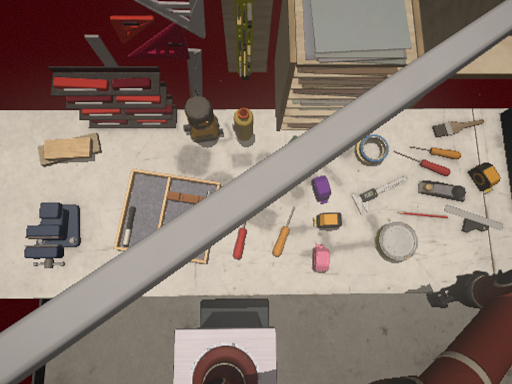

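View pics/scene0.png

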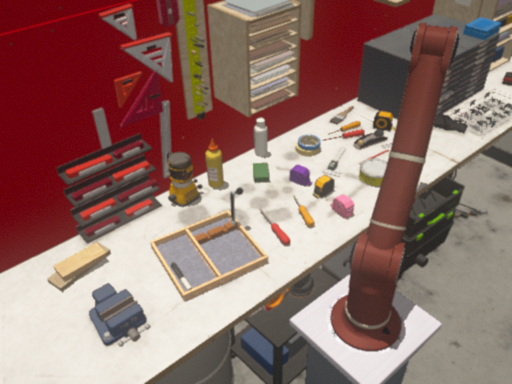

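Top: tray corners at about (133,170), (222,183), (208,263), (117,247), red driver at (240,240), orange at (284,235), tape at (328,220), and a beam occludes part. Scene: tray unobstructed at (208,250), lever upright at (233,205), and look-alikes (pink, purple) near the tape.

```bash
cat > est.py <<'E'
from h import *
def blob(m,minpx=15):
    n,l,s,c=cv2.connectedComponentsWithStats(m.astype(np.uint8)); k=1+np.argmax(s[1:,4]); return l==k
def rect(p): 
    (c,wh,a)=cv2.minAreaRect(p.astype(np.float32)); b=cv2.boxPoints((c,wh,a)); return np.round(c,1),np.round(wh,1),round(a,1)
if __name__=='__main__':
  for n in ('scene','top'):
    z=np.load(n+'0.npz'); i,d=z['i'],z['d']; P=pose(n); C=cloud(d,P); hsv=cv2.cvtColor(i,cv2.COLOR_RGB2HSV); H,S,V=[hsv[...,k].astype(int) for k in range(3)]
    ok=(d>0)
    tb=ok&(C[...,0]>300)&(C[...,0]<900)&(C[...,2]<120)&(C[...,2]>-20)
    print(n,'table z',np.median(C[ok&(abs(C[...,2])<15)&(C[...,0]>400)&(C[...,0]<700)][:,2]))
    reg=tb&(C[...,1]<170)&(C[...,1]>-560)
    for nm,lo,hi in (('red',0,4),('orange',8,17),('yellow',18,26)):
        m=reg&(S>150)&(V>90)&(((H>=lo)&(H<=hi))|((H>175)&(nm=='red')))&(C[...,2]>4)
        cc,l,s,c=cv2.connectedComponentsWithStats(m.astype(np.uint8))
        for k in range(1,cc):
            if s[k,4]>25: q=C[l==k]; print(nm,s[k,4],np.round(c[k]),rect(q[:,:2]),'z',np.round(np.percentile(q[:,2],[5,50,95])))
    m=tb&(C[...,2]>22)&(C[...,2]<42)&(C[...,1]<450)&(C[...,1]>-60)
    m=blob(m); q=C[m]; print('tray',m.sum(),rect(q[:,:2]),'z',np.median(q[:,2]))
    for k in cv2.boxPoints(cv2.minAreaRect(q[:,:2].astype(np.float32))): print(np.round(k))
    hi=ok&(C[...,2]>50)&(C[...,2]<190)&(C[...,0]>400)&(C[...,0]<750)&(C[...,1]>-100)&(C[...,1]<300)
    cc,l,s,c=cv2.connectedComponentsWithStats(hi.astype(np.uint8))
    for k in range(1,cc):
        if s[k,4]>15: q=C[l==k]; print('tall',s[k,4],np.round(c[k]),np.round(q.mean(0)),np.round(q.min(0)),np.round(q.max(0)))
E
python3 est.py
```

```text
scene table z 0.7445485710253479
red 533 [280. 122.] (array([ 890.6, -481.1]), array([157.1,  19.1]), 89.5) z [ 15.  68. 115.]
red 756 [236. 142.] (array([ 888.5, -241.5]), array([ 22.6, 213.3]), 0.1) z [ 15.  69. 116.]
red 335 [198. 160.] (array([890.9, -55.1]), array([90.3, 18. ]), 89.2) z [ 13.  71. 118.]
red 274 [159. 180.] (array([888.5, 128.2]), array([78.6, 19.5]), 89.8) z [ 12.  62. 113.]
red 123 [280. 233.] (array([412.3, -44.2]), array([21.5, 93.2]), 74.8) z [18. 25. 30.]
orange 42 [306. 218.] (array([ 419.4, -165.3]), array([16.1, 94.3]), 76.3) z [15. 22. 27.]
orange 31 [215. 230.] (array([564.8, 116.8]), array([40.8, 15.1]), 83.8) z [25. 29. 32.]
yellow 33 [176. 180.] (array([796.9, 113.3]), array([54.8, 14.3]), 24.6) z [103. 110. 114.]
yellow 96 [322. 181.] (array([ 488.8, -328.8]), array([36.6, 58.6]), 4.7) z [46. 59. 66.]
yellow 264 [181. 193.] (array([793.3,  94.7]), array([97.6, 61.4]), 47.4) z [18. 49. 67.]
yellow 71 [306. 214.] (array([ 420.8, -175.5]), array([16.5, 84.2]), 65.7) z [22. 26. 31.]
tray 1565 (array([508.2, 187.3]), array([301.3, 273.7]), 80.3) z 29.00898612713695
[348.  62.]
[618.  16.]
[668. 313.]
[399. 359.]
tall 161 [234. 201.] [547.  40. 127.] [531.   7.  50.] [565.  54. 173.]
top table z 2.780072952899218
red 118 [240. 243.] (array([415.1, -46.1]), array([15.3, 93.9]), 77.4) z [23. 28. 33.]
orange 154 [328. 219.] (array([ 485.7, -327.6]), array([31.1, 50.7]), 0.4) z [51. 63. 67.]
orange 182 [281. 241.] (array([ 420.3, -178.1]), array([23.5, 94.2]), 67.5) z [23. 28. 34.]
tray 1062 (array([510.7, 189.7]), array([300.1, 267.5]), 80.6) z 32.16241575487072
[354.  64.]
[618.  20.]
[667. 316.]
[403. 360.]
```

```bash
cat >> h.py <<'E'
def down(yaw): # tool y (closing axis) at world angle yaw deg, z down
    a=np.radians(yaw); y=np.array([np.cos(a),np.sin(a),0]); z=np.array([0,0,-1.]); return np.stack([np.cross(y,z),y,z],1)
TC=np.array([509.5,188.5]); TY=-9.5
def tr(x,y,z,c=None,yaw=None):
    c=TC if c is None else c; a=np.radians(TY if yaw is None else yaw)
    return np.array([c[0]+x*np.cos(a)-y*np.sin(a),c[1]+x*np.sin(a)+y*np.cos(a),z])
E
python3 - <<'E'
from h import *
print(np.round(camera_model('wrist')['hand_eye'],3).tolist())
for y in (90,-90,75,-105,0,180):
    q=ik([500,-170,330],down(y)); print(y,None if q is None else np.round(q))
import sys
movep([480,-170,330],down(-100)); 
P=pose('wrist'); i,d=grab_frame('wrist'); save('w1',i); np.savez('w1.npz',i=i,d=d,R=P[1],t=P[2],K=P[0])
o=get_obs(); print(o['clock'],o['eef_pos'],np.round(o['qpos']))
E
```

```text
[[-0.001, 0.965, 0.263, 65.826], [1.0, 0.001, 0.0, 0.59], [0.0, 0.263, -0.965, -119.42], [0.0, 0.0, 0.0, 1.0]]
90 [ 46.  25. -44.  94.  19.  68.  87.]
-90 [ 17.  20.  -1.  95.   0.  65. -74.]
75 [ 43.  24. -40.  94.  17.  68.  74.]
-105 [ 14.  20.   4.  95.  -2.  65. -87.]
0 [ 32.  22. -22.  94.   9.  66.   7.]
180 [  -0.   21.   24.   95.   -9.   65. -154.]
1.85 [ 479.71469524 -171.26534921  329.8194971 ] [ 16.  18.   2.  98.  -1.  64. -82.]
```

View pics/w1.png

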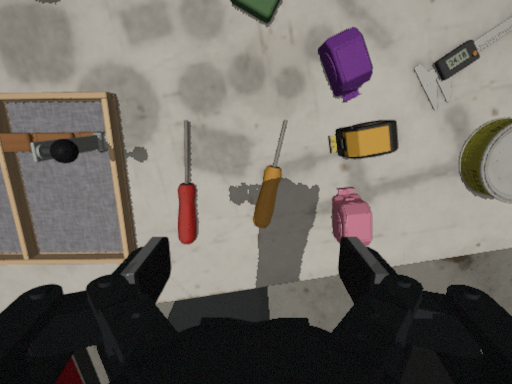

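Wrist: red driver handle (187,213) with tip (186,121), orange handle (267,196) with tip (285,121), tape at (367,140) with hook at left (332,145); the lever knob shows at (64,150).

```bash
python3 - <<'E'
from h import *; from est import rect
z=np.load('w1.npz'); i,d=z['i'],z['d']; P=(z['K'],z['R'],z['t']); C=cloud(d,P)
hsv=cv2.cvtColor(i,cv2.COLOR_RGB2HSV); H,S,V=[hsv[...,k].astype(int) for k in range(3)]
print('table',np.median(C[60:110,200:230,2]))
rr,cc=np.mgrid[:384,:512]
for nm,m,tip in (('red',((H<5)|(H>174))&(S>130)&(V>60)&(cc>160)&(cc<210)&(rr<250),(186,121)),('orange',(H>=8)&(H<=17)&(S>130)&(cc>245)&(cc<290)&(rr>160)&(rr<235),(285,121))):
    v,u=np.nonzero(m); p=np.array([ray(a,b,15,P)[:2] for a,b in zip(u,v)])
    c,wh,a=rect(p); t=ray(*tip,15,P)[:2]
    dv=t-c; print(nm,m.sum(),c,wh,a,'tip',np.round(t,1),'dir',np.degrees(np.arctan2(dv[1],dv[0])),'len',np.linalg.norm(dv), 'zmax',np.percentile(C[m][:,2],95))
m=(C[...,2]>45)&(C[...,2]<75)&(cc>325)&(cc<405)&(rr>110)&(rr<165)
q=C[m]; print('tape top',m.sum(),rect(q[:,:2]),np.median(q[:,2]))
m=(C[...,2]>20)&(C[...,2]<75)&(cc>322)&(cc<405)&(rr>110)&(rr<165); print('tape all',rect(C[m][:,:2]))
m=(abs(C[...,2]-32)<5)&(cc<140)&(rr>90)&(rr<265); q=C[m]; 
m2=(hsv[...,2]<60)&(cc>45)&(cc<85)&(rr>130)&(rr<170); print('knob',np.round(C[m2].mean(0)),np.round(np.percentile(C[m2],95,0)))
# right wall outer edge line of tray
e=[]
for r in range(100,255,5):
    k=np.nonzero(m[r])[0]
    if len(k): e.append(C[r,k.max()][:2])
e=np.array(e); vx,vy,x0,y0=cv2.fitLine(e.astype(np.float32),cv2.DIST_HUBER,0,.01,.01).ravel(); print('right wall',np.degrees(np.arctan2(vy,vx)),x0,y0)
a=np.radians(-9.5); print('in tray y',-(x0-509.5)*np.sin(a)+(y0-188.5)*np.cos(a))
E
```

```text
table 0.008112512631868185
red 963 [413.9 -48.3] [ 28.1 102.5] 76.7 tip [557.3 -82.9] dir -13.574512018684958 len 147.47112309529706 zmax 28.28022949230177
orange 568 [ 418.9 -182. ] [ 27.6 101.7] 66.2 tip [ 531.2 -228.4] dir -22.423628639371834 len 121.52671204367205 zmax 30.224947901669097
tape top 1646 (array([ 485.4, -341.1]), array([46.8, 69.4]), 0.2) 61.3706961298476
tape all (array([ 485.5, -339.6]), array([47.1, 72.5]), 1.1)
knob [548.  18. 149.] [558.  40. 169.]
right wall -9.37562 517.3287 31.442083
in tray y -153.6118634812708
```

```bash
python3 - <<'E'
from h import *
movep([435,-53.2,120],down(-103.4)); move_l([435,-53.2,24],max_speed=120)
set_gripper(0.0); o=get_obs(); print(o['finger_gap'],o['grip_force'],o['eef_pos'],o['clock'],o['contact_force'])
move_l([435,-53.2,260],max_speed=200); 
o=get_obs(); print(o['finger_gap'],o['grip_force'],o['contact_force'])
movep(tr(-16,-30.5,260),down(TY-90))
P=pose('wrist'); i,d=grab_frame('wrist'); save('w2',i); np.savez('w2.npz',i=i,d=d,R=P[1],t=P[2],K=P[0])
o=get_obs(); print(o['finger_gap'],o['grip_force'],o['eef_pos'],tr(-16,-30.5,260),o['clock'])
E
```

```text
0.3159530623143093 58.88413888053037 [435.18313143 -53.13425249  24.51159601] 4.3333 [-0.28911472  0.4175092   5.90631601]
0.31481336741745036 59.024046515260125 [-0.31231412 -0.38031619 -1.52674555]
0.3141380942230399 59.05167158169206 [488.76570323 158.05079098 259.6063581 ] [488.6854784  161.05905085 260.        ] 6.6
```

View pics/w2.png

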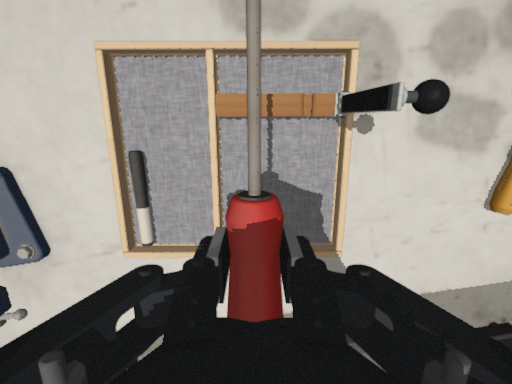

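Wrist: driver held straight, shaft pointing up the image at column 254; tray corners at about (97,44), (358,43), (344,257), (125,258); rest at row 105 with slot_1 visible around column 307; lever leaning right with knob at (431,97).

```bash
cat > tray.py <<'E'
from h import *; from est import rect,blob
def fit(i,d,P,verbose=True):
    C=cloud(d,P); hsv=cv2.cvtColor(i,cv2.COLOR_RGB2HSV); H,S,V=[hsv[...,k].astype(int) for k in range(3)]
    w=(H>10)&(H<25)&(S>60)&(V>110)&(abs(C[...,2]-32)<6)
    v,u=np.nonzero(w); r=np.array([ray(a,b,32,P)[:2] for a,b in zip(u,v)]); L=(r-TC)
    a=np.radians(TY); X=L[:,0]*np.cos(a)+L[:,1]*np.sin(a); Y=-L[:,0]*np.sin(a)+L[:,1]*np.cos(a)
    for nm,A,B,c,lim in (('right',Y,X,-145,110),('left',Y,X,145,110),('div',Y,X,20,110),('far',X,Y,129.5,130),('near',X,Y,-129.5,130)):
        s=(abs(A-c)<9)&(abs(B)<lim)
        if s.sum()>20: 
            p=np.polyfit(B[s],A[s],1); print(nm,s.sum(),'offset',round(np.median(A[s])-c,1),'slope deg',round(np.degrees(p[0]),2))
    return C,H,S,V
if __name__=='__main__':
    z=np.load('w2.npz'); i,d=z['i'],z['d']; P=(z['K'],z['R'],z['t']); C,H,S,V=fit(i,d,P)
    print('z floor',np.median(C[150:170,290:310,2]),'rest',np.median(C[100:110,325:333,2]))
    print('slot1 px row105',i[105,290:330].mean(1).round().astype(int).tolist())
    for u in (240,300,307,313,340): 
        p=ray(u,105,30,P)[:2]-TC; a=np.radians(TY); print(u,np.round([p@[np.cos(a),np.sin(a)],p@[-np.sin(a),np.cos(a)]],1))
    for uv in ((254,30),(254,100),(254,180)): print('shaft',np.round(C[uv[1],uv[0]],1))
    o=get_obs(); print(o['eef_pos'],o['qpos'])
E
python3 tray.py
```

```text
right 1127 offset -2.4 slope deg -0.08
left 1101 offset -5.2 slope deg -0.02
div 1177 offset -4.4 slope deg -0.05
far 1890 offset -1.3 slope deg -0.06
near 426 offset 2.0 slope deg 0.29
z floor 8.526704186892772 rest 29.1126202373475
slot1 px row105 [116, 116, 117, 116, 116, 115, 116, 117, 115, 117, 116, 107, 96, 91, 115, 116, 114, 114, 113, 113, 114, 106, 83, 100, 110, 115, 116, 118, 118, 119, 118, 117, 116, 118, 116, 117, 116, 118, 115, 117]
240 [ 64.4 -17.9]
300 [ 64.1 -88.9]
307 [ 64.1 -97.2]
313 [  64.1 -104.3]
340 [  64.  -136.2]
shaft [587.6 141.1 250.5]
shaft [560.9 145.7 250.4]
shaft [526.  151.6 250.7]
[488.76570323 158.05079098 259.6063581 ] [ -17.12866631   22.85081727   -4.67025391  103.23819554    2.37656493
   54.10256092 -122.57130643]
```

```bash
cat >> h.py <<'E'
TC=TC+(-3.6)*np.array([.165,.986])-np.array([.5,0])
def intray(p):
    a=np.radians(TY); L=np.array(p[:2])-TC; return np.round([L@[np.cos(a),np.sin(a)],L@[-np.sin(a),np.cos(a)],p[2]],1)
def st(s=''):
    o=get_obs(); print(s,round(o['clock'],2),'tray',intray(o['eef_pos']),'gap',round(o['finger_gap'],3),'grip',round(o['grip_force'],1),'F',np.round(o['contact_force'],1)); return o
E
python3 - <<'E'
from h import *
move_l(tr(-16,-30.5,110),down(TY-90),max_speed=200); wait(.2); st('110')
move_l(tr(-16,-30.5,50),max_speed=120); wait(.2); st('50')
move_l(tr(-16,-30.5,37),max_speed=50); wait(.1);st('37')
move_l(tr(-16,-30.5,34.5),max_speed=30); wait(.1); st('34')
E
```

```text
110 7.7 tray [-15.3 -30.2 111.2] gap 0.318 grip 59.0 F [-0.4 -0.9 -0.2]
50 8.55 tray [-15.4 -30.2  50.8] gap 0.316 grip 59.0 F [ 0.5 -0.6 -0.7]
37 9.06 tray [-16.  -30.5  36.9] gap 0.316 grip 59.0 F [ 0.4  0.4 -0.6]
34 9.41 tray [-15.6 -30.3  34.7] gap 0.31 grip 59.1 F [ 0.4  1.  -0.5]
```

```bash
python3 - <<'E'
from h import *
move_l(tr(-16,-30.5,33.5),max_speed=30); st('33')
set_gripper(0.5); st('rel')
move_l(tr(-16,-30.5,200),max_speed=250); 
P=pose('wrist'); i,d=grab_frame('wrist'); save('w3',i)
set_gripper(1.0)
movep([438.3,-190,130],down(-112.4)); wait(.15); o=st(); print(o['eef_pos']); move_l([438.3,-190,24],max_speed=130)
set_gripper(0.0); o=st('grip'); print(o['eef_pos'])
move_l([438.3,-190,260],max_speed=250); movep(tr(-3,-94.5,260),down(TY-90)); wait(.2); st('over')
P=pose('wrist'); i,d=grab_frame('wrist'); save('w4',i); np.savez('w4.npz',i=i,d=d,R=P[1],t=P[2],K=P[0])
a=cv2.resize(cv2.imread('pics/w3.png'),(400,300)); b=cv2.resize(cv2.imread('pics/w4.png'),(400,300)); cv2.imwrite('pics/m1.png',np.hstack([a,b]))
import tray; tray.fit(i,d,P)
E
```

```text
33 9.66 tray [-15.7 -30.3  34.1] gap 0.315 grip 59.7 F [-0.4  0.1  5.2]
rel 9.96 tray [-16.3 -30.7  33.2] gap 0.498 grip 0.0 F [-0.1 -0.4  0.2]
 12.82 tray [  -6.6 -379.8  130.2] gap 1.0 grip 0.0 F [ 0.6 -0.1  1. ]
[ 439.26697537 -188.51765513  130.23641784]
grip 14.35 tray [  -7.  -381.4   24.5] gap 0.316 grip 59.0 F [1.1 0.9 5.4]
[ 438.53182419 -190.01530216   24.51941483]
over 16.75 tray [ -2.5 -96.3 260. ] gap 0.315 grip 59.1 F [ 0.4  0.  -1.6]
right 861 offset 0.4 slope deg 0.16
left 1213 offset -2.4 slope deg -0.03
div 1254 offset -1.6 slope deg -0.25
far 1800 offset -0.7 slope deg -0.08
near 618 offset 2.9 slope deg -0.14
```

View pics/m1.png

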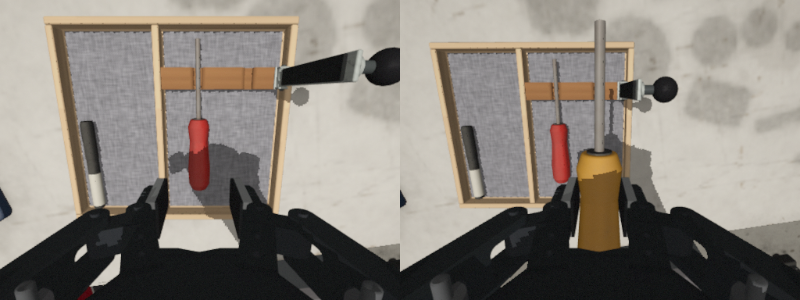

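The red driver lies straight in slot_2 (left picture), and the orange one is held over slot_1 (right picture).

```bash
python3 - <<'E'
from h import *
p=lambda z:tr(-3,-95,z)
move_l(p(110),down(TY-90),max_speed=200); wait(.2); st('110')
P=pose('wrist'); i,d=grab_frame('wrist'); save('w5',i)
move_l(p(50),max_speed=120); wait(.15); st('50')
move_l(p(37),max_speed=50); wait(.1);st('37')
move_l(p(33.5),max_speed=30); o=st('34')
if abs(o['contact_force'][2])<15 and o['eef_pos'][2]<36:
    set_gripper(0.5); st('rel')
    move_l(p(200),max_speed=250)
    P=pose('wrist'); i,d=grab_frame('wrist'); save('w6',i); np.savez('w6.npz',i=i,d=d,R=P[1],t=P[2],K=P[0])
E
```

```text
110 17.9 tray [ -2.3 -94.7 111.1] gap 0.316 grip 59.0 F [ 0.1 -0.3  0.1]
50 18.75 tray [ -2.3 -94.7  50.9] gap 0.315 grip 59.0 F [-0.2  0.4 -1.4]
37 19.26 tray [ -3.1 -95.   36.9] gap 0.319 grip 59.1 F [-0.2  0.1 -1.6]
34 19.52 tray [ -2.6 -94.8  34.2] gap 0.316 grip 59.8 F [-1.8 -0.2  5. ]
rel 19.82 tray [ -3.  -95.   33.4] gap 0.5 grip 0.0 F [-0.2  0.2  0.2]
```

View pics/w6.png

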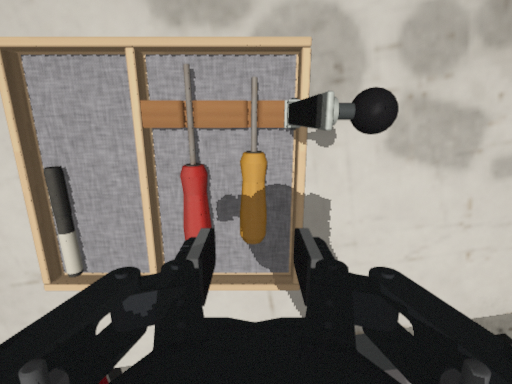

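Both drivers are in their slots: red tip at (186,66), orange tip at (254,78); the lever leans right with its knob at (375,110).

```bash
python3 - <<'E'
from h import *
from scipy.optimize import least_squares
z=np.load('w6.npz'); i,d=z['i'],z['d']; P=(z['K'],z['R'],z['t']); C=cloud(d,P)
for uv in ((186,66),(189,125),(254,78),(254,125)): print(uv,intray(ray(*uv,24,P)), intray(C[uv[1],uv[0]]))
m=np.zeros(d.shape,bool); rr,cc=np.mgrid[:384,:512]; m=((cc-376)**2+(rr-110)**2<20**2); q=C[m]; q=q[abs(q[:,2]-np.percentile(q[:,2],80))<12]
s=least_squares(lambda p:np.linalg.norm(q-p,axis=1)-12.5,q.mean(0)-[0,0,8],loss='huber').x
k=intray(s); print('knob',k,len(q),'r',np.hypot(k[1]+133.7,k[2]-37),'polar',np.degrees(np.arctan2(k[2]-37,k[1]+133.7)))
for a in (TY,TY+180): 
    for yz in ((-165,250),(-12,66)): 
        j=ik(tr(65,*yz),down(a)); print(a,yz,None if j is None else np.round(j))
print(np.round(get_obs()['qpos']))
E
```

```text
(186, 66) [109.6 -30.9  24. ] [109.6 -30.9  24.1]
(189, 125) [ 54.4 -30.4  24. ] [ 54.5 -30.6  25.1]
(254, 78) [ 98.8 -96.4  24. ] [ 98.8 -96.4  24.2]
(254, 125) [ 54.4 -96.3  24. ] [ 54.4 -96.3  25.7]
knob [  65.4 -161.4  157.1] 1236 r 123.25299185009668 polar 102.98764819799405
-9.5 (-165, 250) [ 19.  29. -34.  99.  19.  58. -32.]
-9.5 (-12, 66) [ -1.  46. -28. 101.  31.  41. -55.]
170.5 (-165, 250) [ -35.   34.   51.  100.  -30.   61. -163.]
170.5 (-12, 66) [ -48.   56.   54.  102.  -56.   53. -158.]
[  -7.   26.   -9.  110.    5.   44. -118.]
```

```bash
cat > lev.py <<'E'
from h import *
HY=-134.3
def kp(deg,dz=5,r=123.6): a=np.radians(deg); return tr(65.2,HY+r*np.cos(a),37+r*np.sin(a)+dz)
if __name__=='__main__':
    set_gripper(0.75)
    movep(kp(103,70),down(TY)); wait(.2); st('above')
    move_l(kp(103),max_speed=120); wait(.1); st('at')
    set_gripper(0.0); o=st('gripped')
    if .2<o['finger_gap']<.4:
        for a in np.linspace(103,11,10)[1:]:
            move_l(kp(a),max_speed=110); o=st(f'{a:.0f}')
            if np.linalg.norm(o['contact_force'])>30 or o['grip_force']<20: print('STOP'); break
E
python3 lev.py
```

```text
above 22.57 tray [  65.  -161.7  227.4] gap 0.748 grip 0.0 F [ 0.1 -0.1 -0.4]
at 23.36 tray [  65.9 -161.7  163.4] gap 0.747 grip 0.0 F [0.9 0.6 0.4]
gripped 23.82 tray [  65.8 -162.1  163.1] gap 0.26 grip 58.5 F [-1.4 -1.2  3.9]
93 24.18 tray [  65.8 -139.6  166.2] gap 0.255 grip 59.4 F [-0.  -0.7  6.8]
83 24.52 tray [  65.8 -118.1  164.8] gap 0.257 grip 60.1 F [1.8 0.3 4.6]
72 24.88 tray [ 65.7 -96.9 159.6] gap 0.252 grip 61.5 F [ 2.8 -0.4  1.7]
62 25.23 tray [ 65.7 -76.8 151.2] gap 0.258 grip 63.1 F [ 2.2 -1.1  1.3]
52 25.57 tray [ 65.7 -57.9 139.2] gap 0.257 grip 65.3 F [ 3.2 -0.3  1. ]
42 25.93 tray [ 65.7 -41.7 124.1] gap 0.257 grip 67.2 F [4.3 0.5 1.6]
31 26.27 tray [ 65.7 -28.8 106.1] gap 0.253 grip 68.9 F [4.3 0.3 0.5]
21 26.62 tray [ 65.7 -19.2  85.9] gap 0.252 grip 70.2 F [ 5.2 -0.7  0.3]
11 26.98 tray [ 65.7 -12.7  64.8] gap 0.255 grip 70.7 F [4.4 0.6 0.8]
```

```bash
python3 - <<'E'
from lev import *
for a in (10,9,8,7):
    move_l(kp(a),max_speed=30); wait(.1); o=st(str(a))
    if o['contact_force'][2]>8: break
set_gripper(0.75); wait(.1); st('open')
move_l(kp(11,100),max_speed=250)
P=pose('wrist'); i,d=grab_frame('wrist'); save('w7',i); np.savez('w7.npz',i=i,d=d,R=P[1],t=P[2],K=P[0])
E
```

```text
10 27.32 tray [ 65.7 -12.3  63.2] gap 0.255 grip 70.8 F [5.2 0.9 2.2]
9 27.68 tray [ 65.6 -11.9  61. ] gap 0.256 grip 70.9 F [6.1 0.5 1.9]
8 28.02 tray [ 65.7 -11.7  58.8] gap 0.257 grip 71.0 F [ 5.7 -0.2  1.2]
7 28.38 tray [ 65.7 -11.2  56.7] gap 0.257 grip 71.1 F [6.3 0.5 1.1]
open 28.96 tray [ 64.9 -11.7  56.9] gap 0.751 grip 0.0 F [1.1 0.1 0.1]
```

View pics/w7.png

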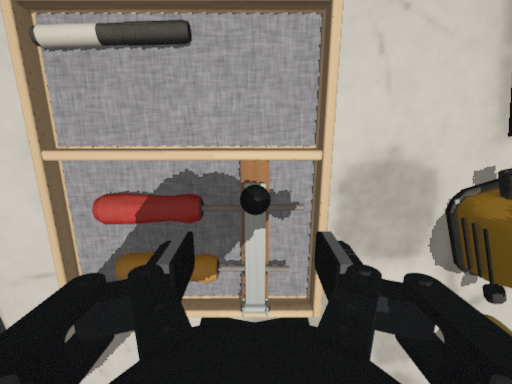

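The lever lies across both shafts, knob at (255,199) and hinge at (256,306). I'll check its angle by depth and press the knob with closed fingers.

```bash
python3 - <<'E'
from lev import *
z=np.load('w7.npz'); d=z['d']; P=(z['K'],z['R'],z['t']); C=cloud(d,P)
print('knob top',intray(C[198,255]),'bar',[intray(C[r,256]).tolist() for r in (225,250,275,295)])
set_gripper(0.0)
k=lambda h:tr(65.3,-12,h)
move_l(k(105),max_speed=150)
for h in (98,96,94,92):
    move_l(k(h),max_speed=40); o=st(str(h))
    if o['contact_force'][2]>10: break
move_l(k(160),max_speed=200)
P=pose('wrist'); i,d=grab_frame('wrist'); C=cloud(d,P); np.savez('w8.npz',i=i,d=d,R=P[1],t=P[2],K=P[0])
print('knob top',intray(C[198,255]),'bar',[intray(C[r,256]).tolist() for r in (225,250,275,295)])
E
```

```text
knob top [65.5 -7.8 71.4] bar [[66.5, -43.8, 36.6], [66.5, -69.2, 36.4], [66.6, -95.6, 37.0], [66.6, -119.1, 35.3]]
98 31.04 tray [ 65.4 -12.   98.3] gap -0.002 grip 0.0 F [-0.8  0.2 -0.5]
96 31.29 tray [ 65.4 -12.   96.1] gap 0.001 grip 0.0 F [-0.4  0.4  0.1]
94 31.54 tray [ 65.6 -11.8  95.2] gap -0.0 grip 3.3 F [-1.5 -1.4  6.2]
92 31.79 tray [ 65.6 -11.7  94.9] gap -0.008 grip 7.7 F [-3.5 -1.8 15.4]
knob top [65.6 -6.5 71.3] bar [[66.6, -42.5, 36.1], [65.9, -1.6, 169.1], [65.9, -10.1, 175.0], [65.9, -20.0, 174.5]]
```

```bash
python3 - <<'E'
from h import *
set_gripper(0.78)
movep([485.5,-340,140],down(0.5)); wait(.2); o=st('above'); print(o['eef_pos'])
P=pose('wrist'); i,d=grab_frame('wrist'); save('w9',i); 
move_l([485.5,-340,35],max_speed=130); wait(.1); o=st('at'); print(o['eef_pos'])
set_gripper(0.0); o=st('grip')
if .45<o['finger_gap']<.7:
    move_l([485.5,-340,200],max_speed=220)
    movep(tr(60,78,200),down(TY)); wait(.25); o=st('over')
    P=pose('wrist'); i,d=grab_frame('wrist'); save('w10',i); np.savez('w10.npz',i=i,d=d,R=P[1],t=P[2],K=P[0])
E
```

```text
above 35.02 tray [  64.6 -520.3  140.2] gap 0.785 grip 0.0 F [ 0.2 -0.3  0.8]
[ 486.23487693 -338.9197638   140.15582721]
at 36.13 tray [  64.8 -521.7   36.1] gap 0.782 grip 0.0 F [0.5 0.8 0.4]
[ 486.24582305 -340.28108453   36.06338247]
grip 36.47 tray [  64.7 -521.7   35.9] gap 0.499 grip 61.5 F [-0.  -0.2  4.3]
over 39.77 tray [ 60.4  77.3 200. ] gap 0.5 grip 61.1 F [ 0.   0.4 -2.8]
```

```bash
python3 -c "
import cv2,numpy as np
a=[cv2.resize(cv2.imread(f'pics/w{k}.png'),(400,300)) for k in (9,10)]; cv2.imwrite('pics/m2.png',np.hstack(a))"
```

```text
(no output)
```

View pics/m2.png

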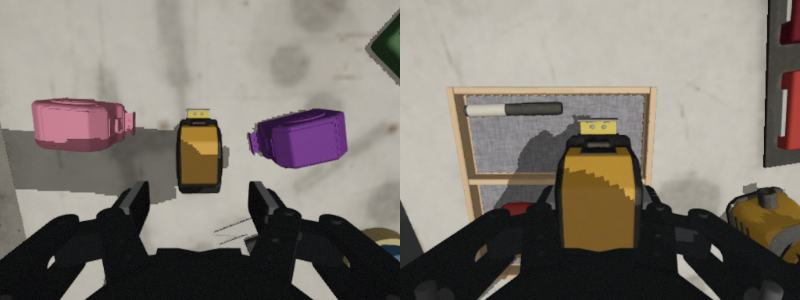

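Left: tape centred between the fingers with look-alikes clear on both sides. Right: tape held upright over the left bay, marker clear at (515,108).

```bash
python3 - <<'E'
from h import *
p=lambda z:tr(61,78,z)
move_l(p(90),down(TY),max_speed=200); wait(.15); st('90')
move_l(p(50),max_speed=90); wait(.1); st('50')
for z in (46,45,44,43,42):
    move_l(p(z),max_speed=30); wait(.05); o=st(str(z))
    if o['contact_force'][2]>4: break
set_gripper(0.75); wait(.1); st('rel')
move_l(p(200),max_speed=220); st('up')
move_l(tr(-60,0,330),max_speed=250); wait(.2)
P=pose('wrist'); i,d=grab_frame('wrist'); save('w11',i); np.savez('w11.npz',i=i,d=d,R=P[1],t=P[2],K=P[0]); st('end')
E
```

```text
90 40.67 tray [61.9 79.1 92. ] gap 0.494 grip 61.1 F [ 0.1 -0.1 -2.4]
50 41.36 tray [61.3 78.5 50.4] gap 0.499 grip 61.1 F [-0.4 -0.1 -2.6]
46 41.69 tray [61.  78.  46.1] gap 0.502 grip 61.1 F [-0.1 -0.4 -2.2]
45 41.99 tray [61. 78. 45.] gap 0.499 grip 61.1 F [-1.2  0.  -2.5]
44 42.29 tray [61.  78.1 44.9] gap 0.498 grip 61.7 F [-2.4 -1.6  5.6]
rel 42.73 tray [61.  78.  43.8] gap 0.753 grip 0.0 F [ 0.   0.  -0.7]
up 43.59 tray [ 60.4  77.1 198.6] gap 0.749 grip 0.0 F [-0.4 -1.  -0.8]
end 44.77 tray [-5.98e+01  1.00e-01  3.29e+02] gap 0.749 grip 0.0 F [-0.1  0.5 -0.3]
```

View pics/w11.png

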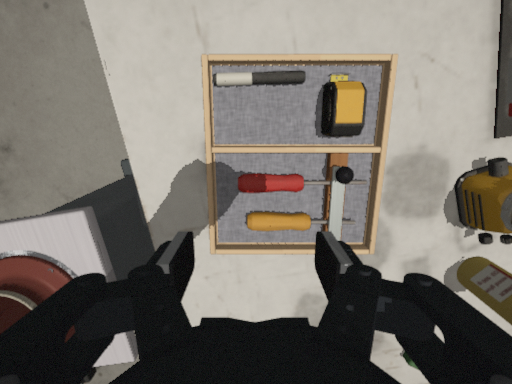

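Tape stands in the bay at (345,107), marker is untouched at (260,78), both drivers lie in their slots, and the lever is down at (338,205).

```bash
python3 -c "
from bench import job_done; print(job_done())"
```

```text
the job is handed in; nothing more can be done
None
```

I handed the job in at about 45 s: both screwdrivers lie in their slots under the lowered lever, and the tape measure stands in the left bay beside the untouched marker; no verdict came back, so this is from my last picture and depth checks.

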